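Hang a wooden tag on the pin of a stamping press and stamp it

TASK

Hang the wooden tag that has a hole on the pin of the stamping press, so that it lies flat on the sloping bed with its long end pointing straight down the slope, and let go of it. Then press the treadle beside the bed right down to its stop, hold it there for a moment, and let it come back up, with the tag still in place on the pin. Leave the other things on the table where they are.

Things in the scene. Friction and masses are not known exactly. Their poses are not given: they have to be found in the camera images.
- tag: light wooden tag, a flat bar 110 long x 40 wide x 8 mm thick with a round through hole of 14 mm near one end; starts flat on the table. Origin at the centre of its underside; x along its length towards the hole end, y across its width, z up through its thickness. About 35 g; its long edges may be pinched anywhere
- tag_hole (a point): centre of the tag's hole at its underside, 41 mm from the tag's origin along its +x (14 mm from the end)
- tag_tail (a point): middle of the tag's other, plain end at its underside, 55 mm from the tag's origin along its -x (96 mm from the hole)
- press: bench stamping press, fixed: grey base plate 230 (x) x 270 (y) x 12 mm, from y -70 to +200 mm and x -115 to +115 mm in its own axes; origin on the table under the middle of the sloping bed. Its x points up the slope, away from the robot, z is up. The sloping steel bed is on the -y side, the treadle on the +y side
- pin_foot (a point): where the pin meets the steel bed. Axes: x straight up the slope, y across it, z square out of the bed, along the pin. The pin is 9 mm thick and 24 mm long, the last 6 mm tapering to 4 mm. The bed runs 125 mm down the slope and 55 mm up the slope from here
- bed: sloping steel bed of the press, 180 mm (x) x 100 mm (y), tilted 30 degrees with its low edge towards the robot; origin in the middle of its upper face, axes as at the pin foot. At its upper edge, 45 mm beyond the pin, a forked stamp arm stands up to 105 mm off the bed; as the treadle goes down it folds over the upper half of the tag, so keep out of there while pressing
- treadle (a joint): treadle angle in rad: 0 = up (at rest), 0.28 = down at its stop. A spring pushes it back up; about 6 N on the foot plate to start it, 12 N at the stop
- treadle_pad (a point): middle of the top of the treadle's foot plate (66 x 56 mm, rubber-topped), about 92 mm above the table at rest; it moves with the treadle. The hinge axis runs along the press's y, 140 mm further along the press's x than this point and 32 mm lower. At the stop the point is about 40 mm lower and has moved less than 5 mm sideways
- slip: plain wooden slip, the tag's twin in size and wood (110 x 40 x 8 mm) but WITHOUT a hole, lying flat; origin at the centre of its underside; leave alone
- glue: white glue bottle, 52 mm across, 150 mm tall, standing; origin at the centre of its base; leave alone
- jar: glass jar with black cap, 72 mm across, 85 mm tall, standing; origin at the centre of its base; leave alone
- tape: roll of masking tape lying flat, 70 mm across, 24 mm high; origin at the centre of its underside; leave alone
- block: wooden print block, 100 x 75 x 22 mm, lying flat; origin at the centre of its underside; leave alone
- brayer: hand ink roller, rubber roll 70 mm wide and 36 mm across, handle reaching 135 mm along its own -x; origin on the table under the middle of the roll; leave alone
Things that resemble listed ones, but are neither listed nor needed, are in the scene too. What is shaped like the tag but orange or red is not meant.

How it is judged:
By the outcome, as a careful person would: the job done as asked, in the order asked, and still so for the second after the job is handed in, with the robot touching nothing.
It also fails if it takes over 61 s, if anything falls off the work surface, if the arm or the gripper's body presses on something with over 40 N, if the wrist force passes 120 N, or if a joint passes its speed limit or range.

ROBOT

A 6-joint arm with a two-finger parallel gripper is mounted at the origin on the work surface. World frame = base frame: x ahead of the robot, y to its left, z up, the work surface at z = 0. Lengths are in m, angles in rad, forces in N, time in s.
With the tool pointing down it reaches from about 0.375 to 0.975 m from the base axis. Payload 3.8 kg.
Tool frame: the origin (TCP) lies at the very end of the fingers, on their centre line; the grasp point (between the pads) lies 19 mm behind it; z points along the fingers, y is the line along which they close (so a half turn about z gives the same grasp; the last joint's range is limited). The gripper opens to 85 mm and grips with 20 to 120 N. Pads are 22 mm wide; open, the fingers measure 114 mm over their backs; the gripper's body (76 mm by 85 mm) begins 54 mm behind the grasp point. The pads swing forward as they close: fully open they stand 13 mm farther back than shut.
Start: joints at [1.178, 0.264, 1.604, -0, 1.274, -0.037], TCP at [0.235, 0.633, 0.231] pointing down, gripper open.
Joint ranges: [-2.63, 2.63], [-0.94, 2.18], [0.31, 2.57], [-1.31, 4.45], [0, 2.66], [-2.55, 2.55]. Speed limits (rad/s): [2.57, 2.57, 3.14, 3.14, 3.14, 3.14].

INTERFACE

Orientations are given as a rotation vector (axis times angle).
In Python, from workcell import bot, vision gives the robot as it stands. The module is installed in compiled form; this text tells all that it offers.
- The arm moves only by the tool play_rows, never from a script. Its argument "moves" is a list that holds one entry, the list of rows, each a list of 7 numbers: the turn, a rotation vector about the tool's x, y, z as a fraction of full scale, then the shift along the tool's x, y, z as a fraction of full scale, then the finger opening in mm, from 0 to 85.4. In form: [[[ax, ay, az, x, y, z, jaw], ...]]. A call has 1 to 5 rows; each row shifts and turns the commanded pose from where the row before left it, along the tool's axes as they then stand; what a row does not reach is not made up. Full scale, the value 1, is 0.1 m for a shift and 0.5 rad for a turn. A row lasts 1/12 s, in which the tool goes at most 41.7 mm and 7.16 degrees, less where a joint would pass 70% of its speed; a pose out of reach is approached as far as the arm can. A call with a number of a shift or a turn outside -1 to 1 is refused whole. A call with a gripper value outside its range is refused whole. The fingers move at their own pace and stop on an object; "newtons" is the grip in N (left out, the last holds). Time passes only in rows, so rows that do not move let the fingers close. It gives the time, the measured TCP pose, the force, the opening and the grip force at its end, in the units of the state.
- bot.read_state(): the state, without advancing time (a new reading comes with each control period).
- vision.read_camera(name): name is "side" or "top"; returns a dict with "image" (480x640x3 uint8, red, green, blue), "depth" (480x640 float32, m along the optical axis (not along the pixel's ray), 0 where there is no reading), "K" (3x3 intrinsics, pixels), "R" (3x3) and "t" (3): a world point X has camera coordinates R X + t. Camera axes: x right, y down, z forward; pixel columns grow to the right and rows downward; lengths in m; the calibration is good to about 2 mm. A picture is of the moment at which its call begins.
- bot.finish_job(): hands the job in; it is judged then, once.
The state is a dict: "time": time; "q": joint angles; "joint_vel": joint speeds; "joint_torque": joint torques, N m; "tool_pos": TCP position; "tcp_rot": TCP orientation; "wrist_force": force on the tool from outside, world axes, zero at the start; "torque": the same for the moment, N m; "width": opening from 0.0 (shut) to 1.0 (fully open); "grip_force": force on a finger pad.
Only numpy, scipy, OpenCV 4.12 (cv2) and the standard library are available. Lean on these libraries where they do the work, as an engineer would, in place of code of your own. Each camera call takes 0.05 s, during which the arm holds its last target. There are 200 camera calls.

## Working session

There is one attempt and no reset: what is moved stays moved. The work goes in short steps, Python scripts to look and compute and a tool call to move; the robot and the scene stay as the last step left them, time stands still between calls to the robot, and variables do not carry over. Pictures are saved under pics/ and viewed, at most 10 in all, crops included, and the job is handed in when it is done.

Besides the shell and the picture viewer there is one more tool, called as name(argument=value, ...) on one line, values as JSON. play_rows: Moves the arm, as the interface text tells. Its arguments: {"type":"object","properties":{"moves":{"type":"array","items":{"type":"array","items":{"type":"array","items":{"type":"number"}}}},"newtons":{"type":"number"}},"required":["moves"]}

```bash
mkdir -p pics
cat > h.py <<'E'
import numpy as np, cv2
from workcell import bot, vision
from scipy.spatial.transform import Rotation as Ro
def cam(n):
    c=vision.read_camera(n); return c
def save(c,name,crop=None,s=1):
    im=c["image"][:,:,::-1]
    if crop: im=im[crop[1]:crop[3],crop[0]:crop[2]]
    im=cv2.resize(im,None,fx=s,fy=s,interpolation=cv2.INTER_CUBIC); cv2.imwrite("pics/"+name,im)
def ray(c,uv):
    d=np.linalg.inv(c["K"])@np.array([uv[0],uv[1],1.]); R=c["R"]; return -R.T@c["t"], R.T@d
def onz(c,uv,z):
    o,d=ray(c,uv); return o+d*(z-o[2])/d[2]
def cloud(c):
    v,u=np.mgrid[:480,:640]; P=np.stack([u,v,np.ones_like(u)],-1)@np.linalg.inv(c["K"]).T*c["depth"][...,None]
    return (P-c["t"])@c["R"]
def tri(c1,p1,c2,p2):
    o1,d1=ray(c1,p1);o2,d2=ray(c2,p2)
    s=np.linalg.lstsq(np.stack([d1,-d2],1),o2-o1,rcond=None)[0]
    a=o1+d1*s[0];b=o2+d2*s[1]; return (a+b)/2,np.linalg.norm(a-b)
def proj(c,X):
    x=c["K"]@(c["R"]@np.array(X)+c["t"]); return x[:2]/x[2]
E
python3 - <<'E'
from h import *
import pickle
for n in("top","side"):
    c=cam(n); save(c,n+"0.png"); pickle.dump(c,open(n+"0.pkl","wb")); print(n,c["K"][0],-c["R"].T@c["t"],c["R"][2])
print(bot.read_state())
E
```

```text
top [463.07355978   0.         327.34107091] [ 0.4819177  -0.0479454   1.28679929] [ 0.05771157  0.02630342 -0.99798673]
side [536.19777583   0.         312.690866  ] [-0.06196522 -0.87842607  1.0605839 ] [ 0.43221389  0.59890066 -0.67417294]
{'time': 0.1, 'q': array([ 1.17807080e+00,  2.64680098e-01,  1.60531133e+00,  3.27252461e-05,
        1.27366866e+00, -3.68907027e-02]), 'joint_vel': array([-0.00093089, -0.00012391, -0.00303371, -0.00157764, -0.00124232,
        0.00167808]), 'joint_torque': array([ 5.14052442e-05, -5.16710365e+01, -3.68586588e+01,  1.50485585e-04,
        6.39324731e-03, -5.81306182e-06]), 'tool_pos': array([0.23487482, 0.63208668, 0.23004507]), 'tcp_rot': array([-0.55593101, -3.09153269,  0.00316193]), 'wrist_force': array([-0.75487312,  0.02134976, -0.05080099]), 'torque': array([ 0.02444488, -0.00984285, -0.00192267]), 'grip_force': 0.0, 'width': 1.0020074230933547}
```

View pics/top0.png

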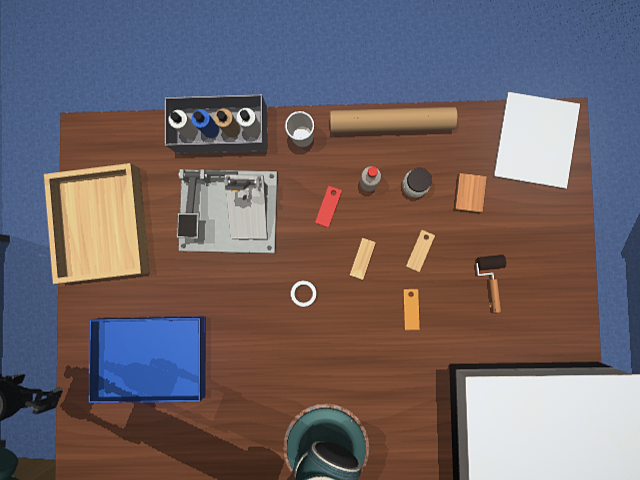

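View pics/side0.png

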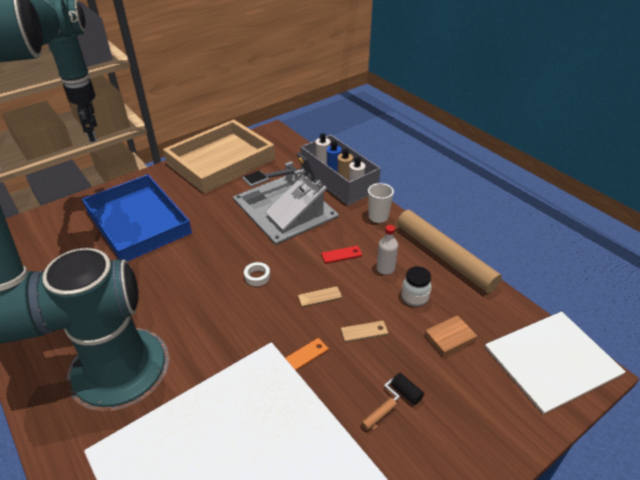

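The top view shows the tag candidates. The one at (420,250) is wood with a hole at about (425,238). The one at (363,258) is plain, so it is the slip. Those at (411,309) and (328,206) are orange and red, so they're excluded. In the side view the tag is at (364,330) and the slip at (320,296). The press is at (230,211) in the top view, with its bed at about (247,212) and its treadle pad at about (188,225).

Run:
```python
from h import *
import pickle
T=pickle.load(open("top0.pkl","rb"));S=pickle.load(open("side0.pkl","rb"))
# crops montage
def cr(c,b,s): return cv2.resize(c["image"][b[1]:b[3],b[0]:b[2],::-1],None,fx=s,fy=s,interpolation=cv2.INTER_CUBIC)
a=cr(T,(170,160,290,260),3.3);b=cr(S,(230,155,345,240),3.4);t=cr(T,(340,225,445,285),3.7);d=cr(S,(290,280,400,345),3.5)
M=np.zeros((600,800,3),np.uint8)
for im,x,y in((a,0,0),(b,400,0),(t,0,335),(d,400,335)):
    h=min(im.shape[0],600-y);w=min(im.shape[1],400);M[y:y+h,x:x+w]=im[:h,:w]
cv2.imwrite("pics/crop1.png",M)
for n,c in(("T",T),("S",S)):
    hsv=cv2.cvtColor(c["image"],cv2.COLOR_RGB2HSV);P=cloud(c)
    for k in [(363,258),(420,250)] if n=="T" else [(320,296),(364,330)]:
        print(n,k,hsv[k[1],k[0]],P[k[1],k[0]].round(4))
    m=cv2.inRange(hsv,(8,60,150),(30,190,255))
    cs,_=cv2.findContours(m,cv2.RETR_CCOMP,cv2.CHAIN_APPROX_NONE)
    for q in cs:
        A=cv2.contourArea(q)
        if 15<A<1500:
            (x,y),wh,an=cv2.minAreaRect(q); 
            if 280<x<450 and 220<y<350: print(n,A,(x,y),wh,an, onz(c,(x,y),.008).round(4),[onz(c,p,.008)[:2].round(4).tolist() for p in cv2.boxPoints(((x,y),wh,an))])
```

```text
T (363, 258) [ 17 108 221] [ 0.5121 -0.1116  0.0099]
T (420, 250) [ 18 104 230] [ 0.5309 -0.2689  0.0067]
T 558.5 (411.5, 309.0) (40.0, 15.0) 90.0 [ 0.3702 -0.2405  0.008 ] [[0.425, -0.2217], [0.4242, -0.2626], [0.3157, -0.2592], [0.3164, -0.2185]]
T 23.5 (410.75006103515625, 293.7500305175781) (4.949747085571289, 5.656853675842285) 45.0 [ 0.4117 -0.2397  0.008 ] [[0.4112, -0.2295], [0.4219, -0.2407], [0.4122, -0.2499], [0.4015, -0.2387]]
T 520.5 (362.25457763671875, 258.2593688964844) (14.244402885437012, 40.10301971435547) 18.970407485961914 [ 0.5115 -0.1096  0.008 ] [[0.4665, -0.0721], [0.5703, -0.1105], [0.5567, -0.1473], [0.453, -0.1088]]
T 556.0 (420.17242431640625, 250.43106079101562) (14.837628364562988, 40.57369613647461) 23.198589324951172 [ 0.5297 -0.2691  0.008 ] [[0.4874, -0.2273], [0.5891, -0.2742], [0.5721, -0.311], [0.4706, -0.264]]
T 26.5 (426.0, 236.5) (5.0, 6.0) 90.0 [ 0.5677 -0.2863  0.008 ] [[0.5748, -0.2783], [0.5744, -0.2947], [0.5606, -0.2942], [0.561, -0.2778]]
S (320, 296) [ 15 108 211] [ 0.5096 -0.1159  0.0103]
S (364, 330) [ 15 105 222] [ 0.5303 -0.2701  0
[... 289 characters left out ...]
.07376098632812 [ 0.5302 -0.2704  0.008 ] [[0.4895, -0.2284], [0.5948, -0.2762], [0.5705, -0.3119], [0.4679, -0.2647]]
S 22.5 (379.75, 327.25) (5.656853675842285, 4.949747085571289) 45.0 [ 0.5669 -0.2873  0.008 ] [[0.56, -0.2811], [0.5744, -0.278], [0.5738, -0.2935], [0.5595, -0.2965]]
S 434.5 (319.3470458984375, 295.311767578125) (11.822710037231445, 41.97604751586914) 77.47119140625 [ 0.511  -0.1112  0.008 ] [[0.4675, -0.0731], [0.5748, -0.1124], [0.5542, -0.1492], [0.4495, -0.1101]]
S 1291.5 (448.48651123046875, 245.41891479492188) (113.80644226074219, 13.13598346710205) 35.53767776489258 [ 0.9273 -0.1806  0.008 ] [[0.8986, -0.0003], [0.9541, 0.0241], [0.9528, -0.3412], [0.9044, -0.3552]]
```

View pics/crop1.png

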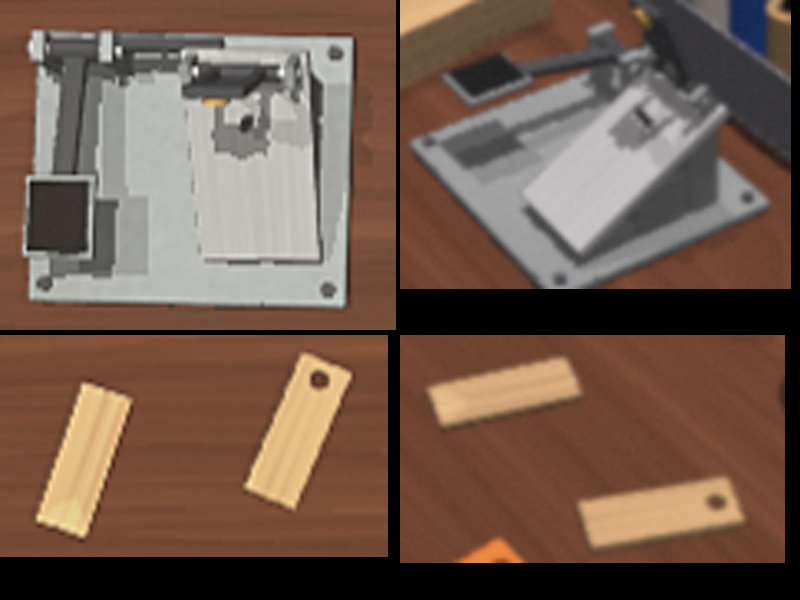

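The crop confirms the choice: the right-hand bar has the hole (dark ring at crop (318,380)) and the left one is plain. In the top view the pin is at crop (246,123), which is image pixel (244.5,197). In the side view it is at crop (644,115), which is about (302,189). Next I'll measure the press.

Run:
```python
from h import *
import pickle
T=pickle.load(open("top0.pkl","rb"));S=pickle.load(open("side0.pkl","rb"))
PT=cloud(T);PS=cloud(S)
# base plate from mask in top: grey low-sat
hsv=cv2.cvtColor(T["image"],cv2.COLOR_RGB2HSV)
m=((hsv[...,1]<60)).astype(np.uint8); m[:, :170]=0;m[:,290:]=0;m[:160]=0;m[262:]=0
cs,_=cv2.findContours(m,cv2.RETR_EXTERNAL,cv2.CHAIN_APPROX_NONE);q=max(cs,key=cv2.contourArea)
print("mask",cv2.boundingRect(q))
# base plate points in cloud
sel=(abs(PT[...,2]-.012)<.006)&(m>0)
pts=PT[sel][:,:2].astype(np.float32); r=cv2.minAreaRect(pts*1000);print("plate rect",r,np.median(PT[sel][:,2]))
print(cv2.boxPoints(r).round(1).tolist())
for n,P,box in(("T",PT,(231,195,264,236)),("S",PS,(262,180,325,226))):
    q=P[box[1]:box[3],box[0]:box[2]].reshape(-1,3); q=q[(q[:,2]>.03)&(q[:,2]<.15)]
    b=None;rng=np.random.default_rng(0)
    for _ in range(300):
        a=q[rng.choice(len(q),3,False)];nn=np.cross(a[1]-a[0],a[2]-a[0]);nn/=np.linalg.norm(nn)+1e-12
        k=abs((q-a[0])@nn)<.0025
        if b is None or k.sum()>b.sum():b=k
    w=q[b];c0=w.mean(0);nn=np.linalg.svd(w-c0)[2][2];nn*=np.sign(nn[2])
    print(n,"bed plane",b.sum(),len(q),c0.round(4),nn.round(4),"tilt",np.degrees(np.arccos(nn[2])),"az",np.degrees(np.arctan2(nn[1],nn[0])))
# visible bed corners (top): low edge
for nm,pt,ps in(("lowL",(170+202/3.3,160+259/3.3),(230+(524-400)/3.4,155+197/3.4)),("lowR",(170+318/3.3,160+259/3.3),(230+(580-400)/3.4,155+246/3.4)),
  ("pin",(244.5,197.5),(301.8,188.8))):
    X,e=tri(T,pt,S,ps);print(nm,X.round(4),e.round(4),PT[int(pt[1]),int(pt[0])].round(4))
for nm,cs_ in(("T",[(26,177),(95,178),(91,256),(25,253)]),): 
    print("pad",[onz(T,(170+u/3.3,160+v/3.3),.092).round(4).tolist() for u,v in cs_], PT[int(160+215/3.3),int(170+60/3.3)])
print("plate corners",[onz(T,(170+u/3.3,160+v/3.3),.012).round(4).tolist() for u,v in[(36,32),(354,37),(345,306),(29,299)]])
print("plate corners S",[onz(S,(230+(u-400)/3.4,155+v/3.4),.012).round(4).tolist() for u,v in[(768,208),(565,291),(411,144)]])
```

```text
mask (177, 169, 100, 85)
plate rect ((652.9415283203125, 262.9128112792969), (270.5770263671875, 229.19052124023438), 87.54784393310547) 0.010890905967944259
[[532.7000122070312, 132.6999969482422], [761.5999755859375, 122.80000305175781], [773.2000122070312, 393.20001220703125], [544.2000122070312, 403.0]]
T bed plane 996 1345 [0.6312 0.1968 0.0631] [-0.4977  0.0252  0.867 ] tilt 29.88824195746384 az 177.10699245815493
S bed plane 821 1759 [0.6413 0.1951 0.0724] [-0.4952  0.0463  0.8675] tilt 29.827962845356268 az 174.66162974055908
lowL [0.5748 0.248  0.0249] 0.0045 [0.5754 0.2535 0.0093]
lowR [0.5712 0.1499 0.0352] 0.0028 [0.5719 0.1528 0.0277]
pin [0.6738 0.1946 0.1037] 0.0024 [0.6731 0.1952 0.1099]
pad [[0.6364, 0.3734, 0.092], [0.6343, 0.3182, 0.092], [0.5724, 0.3216, 0.092], [0.5759, 0.3743, 0.092]] [0.60608111 0.34735492 0.09008856]
plate corners [[0.7706, 0.3928, 0.012], [0.7592, 0.1214, 0.012], [0.5317, 0.1321, 0.012], [0.5433, 0.3992, 0.012]]
plate corners S [[0.7526, 0.1134, 0.012], [0.5429, 0.1305, 0.012], [0.5423, 0.3928, 0.012]]
```

Add to h.py:
```python
def need(pos,x,z):
    """remaining turn (tool, /0.5) and shift (tool axes now, /0.1; and in target axes)"""
    s=bot.read_state(); R=Ro.from_rotvec(s["tcp_rot"]).as_matrix()
    z=np.array(z,float);z/=np.linalg.norm(z);y=np.cross(z,x);y/=np.linalg.norm(y);G=np.stack([np.cross(y,z),y,z],1)
    d=np.array(pos)-s["tool_pos"]
    print("t",round(s["time"],2),"pos",s["tool_pos"].round(4),"turn",(Ro.from_matrix(R.T@G).as_rotvec()/.5).round(3),"shift now",(R.T@d/.1).round(3),"shift in target axes",(G.T@d/.1).round(3),"F",s["wrist_force"].round(1),"w",round(s["width"]*85.4,1),"gf",round(s["grip_force"],1),"q",s["q"].round(2))
```

```text
(no output)
```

play_rows(moves=[[[0,0,0.03,-0.23,-0.296,0.02,60],[0,0,0.03,-0.23,-0.296,0.02,60],[0,0,0.03,-0.23,-0.296,0.02,60],[0,0,0.03,-0.23,-0.296,0.02,60],[0,0,0.02,-0.23,-0.296,0.02,60]]], newtons=40)

```text
time: 0.52
tool_pos: [0.2859, 0.4504, 0.2204]
tcp_rot: [-0.664, -3.07, 0.002]
wrist_force: [1.2, -1.2, 0.2]
width: 0.705
grip_force: 0.0
```

play_rows(moves=[[[0,0,0,-0.23,-0.296,0.02,60],[0,0,0,-0.23,-0.296,0.02,60],[0,0,0,-0.23,-0.296,0.02,60],[0,0,0,-0.23,-0.296,0.02,60],[0,0,0,-0.23,-0.296,0.02,60]]])

```text
time: 0.93
tool_pos: [0.3292, 0.2682, 0.2108]
tcp_rot: [-0.663, -3.071, 0.001]
wrist_force: [0.7, -0.7, -0.0]
width: 0.705
grip_force: 0.0
```

play_rows(moves=[[[0,0,0,-0.23,-0.296,0.02,60],[0,0,0,-0.23,-0.296,0.02,60],[0,0,0,-0.23,-0.296,0.02,60],[0,0,0,-0.23,-0.296,0.02,60],[0,0,0,-0.23,-0.296,0.02,60]]])

```text
time: 1.35
tool_pos: [0.3728, 0.086, 0.201]
tcp_rot: [0.663, 3.071, 0.0]
wrist_force: [1.2, -0.2, 0.5]
width: 0.698
grip_force: 0.0
```

play_rows(moves=[[[0,0,0,-0.23,-0.296,0.02,60],[0,0,0,-0.23,-0.296,0.02,60],[0,0,0,-0.23,-0.296,0.02,60],[0,0,0,-0.23,-0.296,0.02,60],[0,0,0,0,0,0,60]]])

```text
time: 1.77
tool_pos: [0.4087, -0.0636, 0.193]
tcp_rot: [0.673, 3.068, -0.005]
wrist_force: [0.2, -0.5, 1.0]
width: 0.701
grip_force: 0.0
```

```bash
python3 -c "
from h import *
need([.5163,-.2633,.0025],[-.911,.413,0],[0,0,-1])"
```

```text
t 1.77 pos [ 0.4087 -0.0636  0.193 ] turn [-0.005  0.003 -0.013] shift now [-1.81  -1.358  1.912] shift in target axes [-1.805 -1.374  1.905] F [ 0.2 -0.5  1. ] w 59.9 gf 0.0 q [-0.21 -0.22  2.17 -0.    1.19 -1.35]
```

play_rows(moves=[[[0,0,-0.01,-0.226,-0.17,0.1,60],[0,0,0,-0.226,-0.17,0.1,60],[0,0,0,-0.226,-0.17,0.1,60],[0,0,0,-0.226,-0.17,0.1,60],[0,0,0,-0.226,-0.17,0.1,60]]])

```text
time: 2.18
tool_pos: [0.4765, -0.1826, 0.1424]
tcp_rot: [-0.656, -3.072, -0.001]
wrist_force: [-0.1, 0.1, -0.2]
width: 0.706
grip_force: 0.0
```

play_rows(moves=[[[0,0,0,-0.226,-0.17,0.1,60],[0,0,0,-0.226,-0.17,0.2,60],[0,0,0,-0.226,-0.17,0.2,60],[0,0,0,0,0,0.2,60],[0,0,0,0,0,0,60]]])

```text
time: 2.6
tool_pos: [0.5146, -0.2551, 0.0684]
tcp_rot: [-0.657, -3.064, -0.004]
wrist_force: [-1.5, 0.8, -1.5]
width: 0.703
grip_force: 0.0
```

```bash
python3 -c "
from h import *
need([.5163,-.2633,.0025],[-.911,.413,0],[0,0,-1])
T=cam('top');S=cam('side')
a=cv2.resize(T['image'][210:310,360:480,::-1],None,fx=3.3,fy=3.3);b=cv2.resize(S['image'][260:360,310:430,::-1],None,fx=3.3,fy=3.3)
cv2.imwrite('pics/pre.png',np.hstack([a,b]))"
```

```text
t 2.6 pos [ 0.5146 -0.2551  0.0684] turn [ 0.002 -0.017  0.007] shift now [-0.054 -0.068  0.659] shift in target axes [-0.049 -0.068  0.659] F [-1.5  0.8 -1.5] w 60.1 gf 0.0 q [-0.5   0.24  1.96  0.    0.95 -1.65]
```

View pics/pre.png

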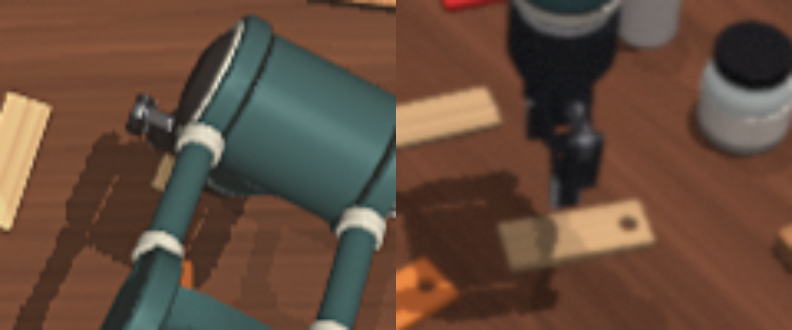

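The gripper is above the tag: in the side crop the fingers are at about (560,190), over the bar, with the hole at (628,223). The top view is blocked by the wrist.

play_rows(moves=[[[0,-0.01,0,-0.03,-0.04,0.2,60],[0,0,0,-0.02,-0.03,0.2,60],[0,0,0,0,0,0.15,60],[0,0,0,0,0,0.08,60],[0,0,0,0,0,0,60]]])

```text
time: 3.12
tool_pos: [0.5183, -0.2632, 0.0097]
tcp_rot: [0.654, 3.07, -0.0]
wrist_force: [-0.9, 0.2, 0.7]
width: 0.703
grip_force: 0.0
```

```bash
python3 -c "
from h import *
need([.5163,-.2633,.0025],[-.911,.413,0],[0,0,-1])"
```

```text
t 3.12 pos [ 0.5183 -0.2632  0.0097] turn [0.001 0.006 0.012] shift now [ 0.018 -0.009  0.072] shift in target axes [ 0.018 -0.009  0.072] F [-0.9  0.2  0.7] w 60.0 gf 0.0 q [-0.51  0.32  1.99  0.    0.83 -1.66]
```

play_rows(moves=[[[0,0,0.01,0.018,-0.009,0.07,60],[0,0,0,0,0,0,35],[0,0,0,0,0,0,35],[0,0,0,0,0,0,35],[0,0,0,0,0,0,35]]])

```text
time: 3.53
tool_pos: [0.5181, -0.2651, 0.0044]
tcp_rot: [0.662, 3.064, -0.002]
wrist_force: [-0.2, 0.9, 3.8]
width: 0.445
grip_force: 40.6
```

play_rows(moves=[[[0,0,0,0,0,0,30],[0,0,0,0,0,0,30],[0,0,0,0,0,0,30]]])

```text
time: 3.78
tool_pos: [0.5181, -0.265, 0.0044]
tcp_rot: [0.663, 3.064, -0.002]
wrist_force: [-1.4, 1.2, 6.8]
width: 0.441
grip_force: 41.0
```

```bash
python3 -c "
from h import *
need([.5163,-.2633,.0025],[-.911,.413,0],[0,0,-1])"
```

```text
t 3.78 pos [ 0.5181 -0.265   0.0044] turn [ 0.     0.013 -0.   ] shift now [0.024 0.008 0.019] shift in target axes [0.024 0.008 0.019] F [-1.4  1.2  6.8] w 37.7 gf 41.0 q [-0.52  0.33  1.99  0.    0.82 -1.66]
```

play_rows(moves=[[[0,0,0,0,0,-0.15,30],[0,0,0,0,0,-0.3,30],[0,0,0,0,0,-0.4,30],[0,0,0,0,0,-0.4,30],[0,0,0,0,0,-0.4,30]]])

```text
time: 4.2
tool_pos: [0.5159, -0.2641, 0.1693]
tcp_rot: [0.663, 3.067, -0.001]
wrist_force: [1.4, -0.2, 0.6]
width: 0.441
grip_force: 40.2
```

```bash
python3 -c "
from h import *
# hover goal: hole 60 mm out along the bed normal from pin foot
yw=np.radians(-2.5);X=np.array([np.cos(yw)*.866,np.sin(yw)*.866,.5]);n=np.array([-.5*np.cos(yw),-.5*np.sin(yw),.866])
foot=np.array([.6804,.1960,.0913]);g=foot+n*.06-X*.054
print(g,X,n)
need(g,-X,-n)
S=cam('side');save(S,'lift.png')"
```

```text
[0.60370906 0.1993484  0.11626   ] [ 0.86517576 -0.03777439  0.5       ] [-0.49952411  0.02180969  0.866     ]
t 4.2 pos [ 0.5159 -0.2641  0.1693] turn [-0.201 -1.027 -0.746] shift now [1.117 4.584 0.527] shift in target axes [-0.319  4.669  0.797] F [ 1.4 -0.2  0.6] w 37.6 gf 40.2 q [-0.52  0.13  1.88  0.    1.13 -1.66]
```

View pics/lift.png

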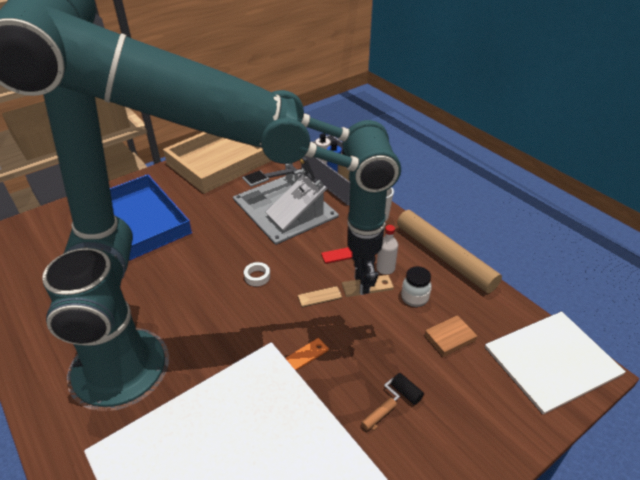

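The tag is held level in the gripper at side pixel (367,287), hole end at (386,283). The slip at (320,297) hasn't moved.

play_rows(moves=[[[0,0,0,0.08,0.36,-0.1,30],[0,0,0,0.09,0.38,-0.1,30],[0,0,0,0.09,0.38,-0.05,30],[0,0,0,0.09,0.38,0,30],[0,0,0,0.09,0.38,0,30]]])

```text
time: 4.67
tool_pos: [0.5544, -0.0736, 0.1936]
tcp_rot: [0.664, 3.064, -0.002]
wrist_force: [1.2, 0.2, -0.5]
width: 0.437
grip_force: 40.2
```

play_rows(moves=[[[0,0,0,0.09,0.38,0,30],[0,0,0,0.09,0.38,0,30],[0,0,0,0.09,0.38,0,30],[0,0,0,0.09,0.38,0,30],[0,0,0,0.09,0.38,0,30]]])

```text
time: 5.08
tool_pos: [0.5915, 0.1186, 0.1925]
tcp_rot: [0.663, 3.066, -0.002]
wrist_force: [1.0, -0.1, 0.5]
width: 0.443
grip_force: 40.2
```

play_rows(moves=[[[-0.034,-0.171,-0.124,0.09,0.35,0,30],[-0.034,-0.171,-0.124,0.09,0.3,0,30],[-0.034,-0.171,-0.124,0,0,0,30],[-0.034,-0.171,-0.124,0,0,0,30],[-0.034,-0.171,-0.124,0,0,0,30]]])

```text
time: 5.5
tool_pos: [0.6, 0.1851, 0.1925]
tcp_rot: [0.141, 2.695, -0.011]
wrist_force: [-0.1, 0.1, -0.4]
width: 0.44
grip_force: 40.4
```

play_rows(moves=[[[-0.034,-0.171,-0.124,0,0,0,30],[0,0,0,0,0,0,30]]])

```text
time: 5.67
tool_pos: [0.5947, 0.1825, 0.1875]
tcp_rot: [0.053, 2.622, -0.018]
wrist_force: [-1.3, -0.3, -1.7]
width: 0.444
grip_force: 40.4
```

```bash
cat >> h.py <<'E'
yw=np.radians(-2.5);X=np.array([np.cos(yw)*.866,np.sin(yw)*.866,.5]);n=np.array([-.5*np.cos(yw),-.5*np.sin(yw),.866])
foot=np.array([.6804,.1960,.0913])
E
python3 -c "
from h import *
need(foot+n*.06-X*.054,-X,-n)"
```

```text
t 5.67 pos [0.5947 0.1825 0.1875] turn [-0.002 -0.009  0.006] shift now [0.282 0.174 0.659] shift in target axes [0.285 0.172 0.658] F [-1.3 -0.3 -1.7] w 37.9 gf 40.4 q [ 0.37 -0.06  2.14 -0.35  0.62 -0.92]
```

play_rows(moves=[[[0,-0.01,0,0.1,0.06,0.15,30],[0,0,0,0.1,0.06,0.2,30],[0,0,0,0.08,0.05,0.2,30],[0,0,0,0,0,0.1,30],[0,0,0,0,0,0,30]]])

```text
time: 6.08
tool_pos: [0.609, 0.1993, 0.1193]
tcp_rot: [0.06, 2.617, -0.018]
wrist_force: [0.2, -0.0, 0.5]
width: 0.441
grip_force: 40.4
```

```bash
python3 -c "
from h import *
need(foot+n*.06-X*.054,-X,-n)
T=cam('top');S=cam('side')
import pickle
pickle.dump((T,S),open('hov.pkl','wb'))
for n_,c in(('T',T),('S',S)): print(n_,'foot',proj(c,foot),'tip',proj(c,foot+n*.024))
a=cv2.resize(T['image'][170:245,200:280,::-1],None,fx=5,fy=5,interpolation=cv2.INTER_CUBIC);b=cv2.resize(S['image'][160:235,250:330,::-1],None,fx=5,fy=5,interpolation=cv2.INTER_CUBIC)
cv2.imwrite('pics/hov.png',np.hstack([a,b]))"
```

```text
t 6.08 pos [0.609  0.1993 0.1193] turn [-0.004  0.002 -0.003] shift now [ 0.061 -0.002 -0.   ] shift in target axes [ 0.061 -0.002 -0.   ] F [ 0.2 -0.   0.5] w 37.6 gf 40.4 q [ 0.39  0.06  2.16 -0.47  0.49 -0.76]
T foot [245.15499399 195.33693771] tip [243.34297237 198.67999203]
S foot [303.01773079 191.12054957] tip [299.48747868 186.87096501]
```

View pics/hov.png

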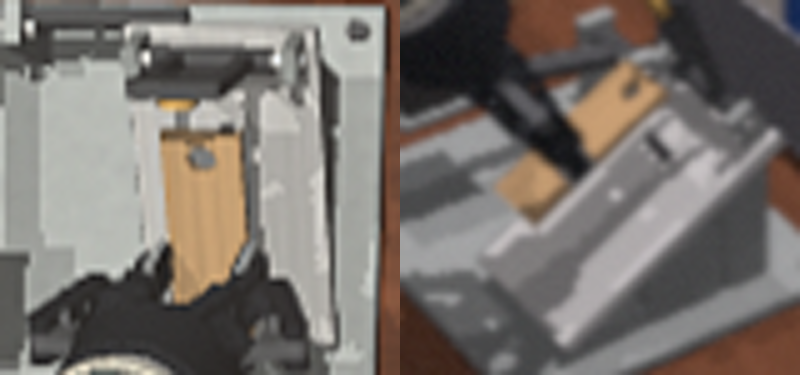

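The top crop shows the held tag's hole at about (203,157). The side crop shows the hole at about (630,90) and the pin at about (657,142). I'll measure the hole and pin more finely.

```bash
python3 -c "
from h import *
import pickle
T,S=pickle.load(open('hov.pkl','rb'));T0=pickle.load(open('top0.pkl','rb'))
tp=np.array([.609,.1993,.1193])
hp=tp+X*.054
print('pred hole',hp, proj(T,hp),proj(S,hp))
X3,e=tri(T,(240.6,201.4),S,(296,178));print('tri',X3,e)
# tag tan mask: centroid of enclosed hole + edge direction
for n_,c,b in(('T',T,(225,190,255,235)),('S',S,(265,165,310,210))):
    hsv=cv2.cvtColor(c['image'],cv2.COLOR_RGB2HSV)
    m=cv2.inRange(hsv,(8,60,110),(30,190,255));k=np.zeros_like(m);k[b[1]:b[3],b[0]:b[2]]=m[b[1]:b[3],b[0]:b[2]]
    cs,h=cv2.findContours(k,cv2.RETR_CCOMP,cv2.CHAIN_APPROX_NONE)
    for i,q in enumerate(cs):
        if h[0][i][3]>=0: print(n_,'hole',q.reshape(-1,2).mean(0),cv2.contourArea(q))
t=cv2.resize(T0['image'][182:212,230:260,::-1],None,fx=13,fy=13,interpolation=cv2.INTER_CUBIC)
s=cv2.resize(S['image'][175:205,287:317,::-1],None,fx=13,fy=13,interpolation=cv2.INTER_CUBIC)
def mark(im,c,o):
    for p in (foot,foot+n*.024):
        u=(proj(c,p)-o+.5)*13-.5; cv2.circle(im,tuple(int(v) for v in u),3,(0,0,255),-1)
mark(t,T0,np.array([230,182]));mark(s,S,np.array([287,175]))
cv2.imwrite('pics/pin.png',np.hstack([t,s]))"
```

```text
pred hole [0.65571949 0.19726018 0.1463    ] [240.23694877 201.64634577] [295.48792631 178.82228401]
tri [0.65598212 0.19534575 0.15017171] 0.0006174703304221992
T hole [239.8 201.2] 23.5
S hole [296.  177.5] 4.0
```

View pics/pin.png

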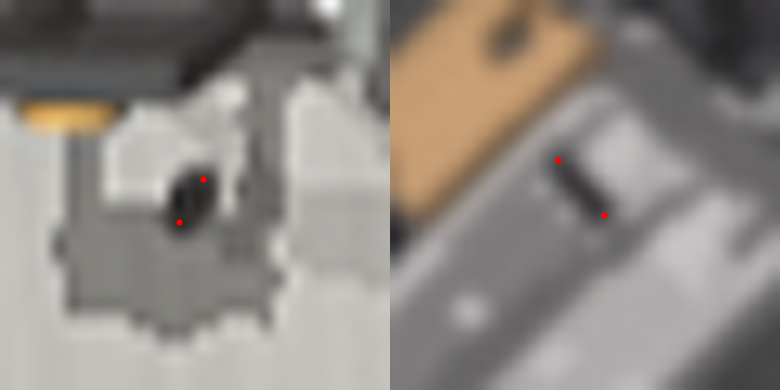

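In the zoom, the projected pin axis (red dots) lies on the dark pin in both views: top blob at (190,203), side blob at (578,183). So the pose estimate is good to about 1 mm, and I can line up and lower along the pin.

play_rows(moves=[[[0,0,0,0.03,0,0,30],[0,0,0,0.03,0,0.1,30],[0,0,0,0,0,0.15,30],[0,0,0,0,0,0.05,30],[0,0,0,0,0,0,30]]])

```text
time: 6.6
tool_pos: [0.619, 0.1992, 0.092]
tcp_rot: [0.059, 2.613, -0.016]
wrist_force: [-0.5, 0.5, -0.0]
width: 0.442
grip_force: 40.4
```

```bash
python3 -c "
from h import *
need(foot+n*.004-X*.054,-X,-n)
T=cam('top');S=cam('side')
p=foot-0*X
hp=foot+n*.038
t=cv2.resize(T['image'][185:215,230:260,::-1],None,fx=13,fy=13,interpolation=cv2.INTER_CUBIC)
s=cv2.resize(S['image'][175:205,287:317,::-1],None,fx=13,fy=13,interpolation=cv2.INTER_CUBIC)
def mark(im,c,o):
    for p in (foot,foot+n*.024):
        u=(proj(c,p)-o+.5)*13-.5; cv2.circle(im,tuple(int(v) for v in u),3,(0,0,255),-1)
mark(t,T,np.array([230,185]));mark(s,S,np.array([287,175]))
cv2.imwrite('pics/pin2.png',np.hstack([t,s]))"
```

```text
t 6.6 pos [0.619  0.1992 0.092 ] turn [-0.001  0.008 -0.003] shift now [ 0.012 -0.005  0.273] shift in target axes [ 0.011 -0.005  0.274] F [-0.5  0.5 -0. ] w 37.8 gf 40.4 q [ 0.39  0.12  2.16 -0.53  0.43 -0.71]
```

View pics/pin2.png

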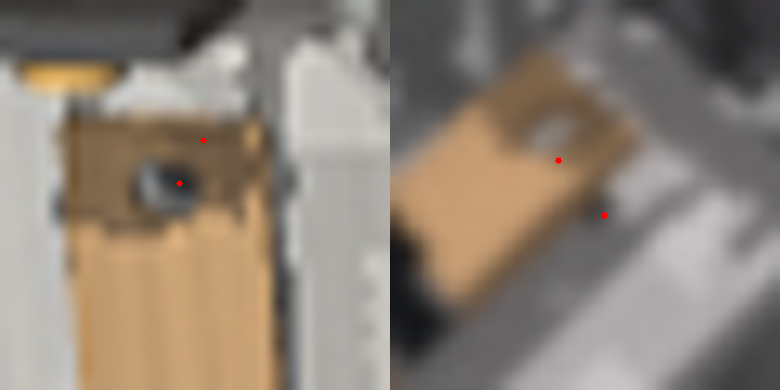

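The top crop shows the hole at (167,185) and the side crop shows it at (550,133). The pin is dark through the right half of the hole in the top view. Allowing for the hole still standing about 33 mm off the bed, it is about 2 mm too far up the slope, so I'll shift 2 mm down and lower.

play_rows(moves=[[[0,0.008,0,0.02,-0.004,0,30],[0,0,0,0,0,0.06,30],[0,0,0,0,0,0.04,30],[0,0,0,0,0,0.03,30],[0,0,0,0,0,0,30]]])

```text
time: 7.12
tool_pos: [0.624, 0.199, 0.0802]
tcp_rot: [0.058, 2.616, -0.015]
wrist_force: [-0.4, 0.2, 0.2]
width: 0.443
grip_force: 40.4
```

```bash
python3 -c "
from h import *
need(foot+n*.004-X*.056,-X,-n)"
```

```text
t 7.12 pos [0.624  0.199  0.0802] turn [ 0.     0.002 -0.002] shift now [ 0.016 -0.005  0.146] shift in target axes [ 0.015 -0.005  0.146] F [-0.4  0.2  0.2] w 37.8 gf 40.4 q [ 0.38  0.14  2.16 -0.54  0.41 -0.69]
```

play_rows(moves=[[[0,0,0,0.01,-0.004,0.03,30],[0,0,0,0,0,0.03,30],[0,0,0,0,0,0.03,30],[0,0,0,0,0,0.02,30],[0,0,0,0,0,0,30]]])

```text
time: 7.53
tool_pos: [0.6287, 0.1984, 0.0703]
tcp_rot: [0.058, 2.616, -0.015]
wrist_force: [-0.6, 0.5, 0.1]
width: 0.441
grip_force: 40.4
```

```bash
python3 -c "
from h import *
need(foot+n*.004-X*.056,-X,-n)
T=cam('top');S=cam('side')
t=cv2.resize(T['image'][170:245,210:280,::-1],None,fx=5.5,fy=5.5,interpolation=cv2.INTER_CUBIC)
s=cv2.resize(S['image'][160:235,255:325,::-1],None,fx=5.5,fy=5.5,interpolation=cv2.INTER_CUBIC)
cv2.imwrite('pics/seat.png',np.hstack([t,s]))"
```

```text
t 7.53 pos [0.6287 0.1984 0.0703] turn [ 0.001  0.002 -0.002] shift now [ 0.007 -0.002  0.037] shift in target axes [ 0.007 -0.002  0.037] F [-0.6  0.5  0.1] w 37.7 gf 40.4 q [ 0.38  0.16  2.15 -0.56  0.39 -0.68]
```

View pics/seat.png

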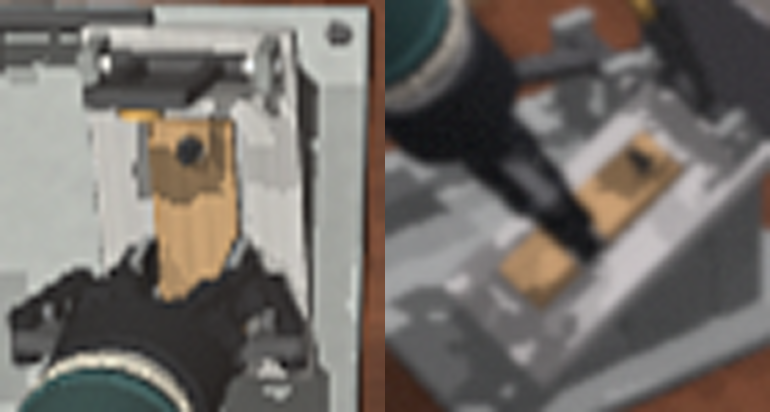

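The pin comes through the hole: dark dot at top crop (190,150), stub at side crop (640,155). The tag is about 4 mm off the bed, so I'll lower it until it touches.

play_rows(moves=[[[0,0,0,0,0,0.02,30],[0,0,0,0,0,0.01,30],[0,0,0,0,0,0,30]]])

```text
time: 7.88
tool_pos: [0.6302, 0.1987, 0.0694]
tcp_rot: [0.059, 2.615, -0.014]
wrist_force: [-8.0, -0.3, 8.6]
width: 0.441
grip_force: 42.3
```

play_rows(moves=[[[0,0,0,0,0,0.01,30],[0,0,0,0,0,0,30]]])

```text
time: 8.05
tool_pos: [0.6303, 0.1987, 0.0693]
tcp_rot: [0.059, 2.615, -0.015]
wrist_force: [-17.2, -0.7, 17.3]
width: 0.443
grip_force: 44.0
```

play_rows(moves=[[[0,0,0,0,0,-0.016,30],[0,0,0,0,0,0,44],[0,0,0,0,0,0,50],[0,0,0,0,0,0,56],[0,0,0,0,0,0,56]]])

```text
time: 8.47
tool_pos: [0.6301, 0.1984, 0.0686]
tcp_rot: [0.059, 2.616, -0.014]
wrist_force: [-0.1, 0.1, -0.7]
width: 0.652
grip_force: 0.0
```

play_rows(moves=[[[0,0,0,0,0,-0.1,56],[0,0,0,0,0,-0.3,56],[0,0,0,0,0,-0.4,56],[0,0,0,0,0,-0.4,56],[0,0,0,0,0,0,56]]])

```text
time: 8.88
tool_pos: [0.5715, 0.2032, 0.1819]
tcp_rot: [0.058, 2.605, -0.006]
wrist_force: [0.5, 0.4, 1.2]
width: 0.654
grip_force: 0.0
```

```bash
cat >> h.py <<'E'
def tagcheck():
    out={}
    for n_,b in(('top',(225,180,262,240)),('side',(262,170,325,225))):
        c=cam(n_); hsv=cv2.cvtColor(c['image'],cv2.COLOR_RGB2HSV)
        m=cv2.inRange(hsv,(8,60,90),(30,190,255));k=np.zeros_like(m);k[b[1]:b[3],b[0]:b[2]]=m[b[1]:b[3],b[0]:b[2]]
        cs,_=cv2.findContours(k,cv2.RETR_EXTERNAL,cv2.CHAIN_APPROX_NONE);q=max(cs,key=cv2.contourArea)
        f=np.zeros_like(m);cv2.drawContours(f,[q],-1,1,-1);v,u=np.nonzero(f)
        # rays onto plane 8 mm over the bed
        Y=np.cross(n,X);P=[]
        for a,bb in zip(u,v):
            o,d=ray(c,(a,bb));t=((foot+n*.008-o)@n)/(d@n);p=o+d*t-foot;P.append((p@X,p@Y))
        P=np.array(P,np.float32)*1000;print(n_,len(P),cv2.minAreaRect(P),"x",P[:,0].min(),P[:,0].max())
        D=cloud(c)[f>0]; hh=(D-foot)@n; print("  top surface over bed (mm)",np.percentile(hh*1000,[10,50,90]).round(1))
E
python3 -c "
from h import *
tagcheck()
s=bot.read_state();print(s['time'],s['tool_pos'],s['q'].round(2))
T=cam('top');S=cam('side')
import pickle;pickle.dump((T,S),open('rel.pkl','wb'))
"
```

```text
top 628 ((-40.18798828125, 2.1201858520507812), (120.65245819091797, 51.097129821777344), 6.150918483734131) x -99.785675 17.411734
  top surface over bed (mm) [ 4.2  7.9 11.1]
side 397 ((-44.610450744628906, -0.26639366149902344), (111.4262466430664, 43.48291015625), 0.7977631092071533) x -100.17772 10.916859
  top surface over bed (mm) [ 6.2 10.2 15.2]
8.9833 [0.57062615 0.20201265 0.17642919] [ 0.43 -0.08  2.18 -0.41  0.6  -0.81]
```

The tag lies flat on the bed: its top face is about 8 mm up, it spans -98 to +12 mm along the slope, and its long axis is within 1° of the slope. Next is the treadle.

play_rows(moves=[[[0,0.21,0,0,0.29,-0.2,0],[0,0.21,0,0,0.29,-0.1,0],[0,0.21,0,0,0.29,0,0],[0,0.21,0,0,0.29,0,0],[0,0.207,0,0,0.29,0,0]]])

```text
time: 9.5
tool_pos: [0.562, 0.3477, 0.1983]
tcp_rot: [-0.069, -3.137, -0.001]
wrist_force: [1.3, -0.6, -0.1]
width: -0.002
grip_force: 0.0
```

play_rows(moves=[[[0,0,0,0,0,0,0],[0,0,0,0,0,0,0]]])

```text
time: 9.67
tool_pos: [0.5626, 0.3468, 0.1942]
tcp_rot: [-0.069, -3.137, 0.004]
wrist_force: [-0.1, -0.7, -0.9]
width: -0.003
grip_force: 0.0
```

```bash
python3 -c "
from h import *
need([.605,.347,.10],[-.999,.0436,0],[0,0,-1])
c=cam('top');P=cloud(c)
q=P[205:250,170:205].reshape(-1,3);k=(q[:,2]>.075)&(q[:,2]<.105)&(q[:,0]<.65);print('pad',k.sum(),np.median(q[k],0),q[k].min(0),q[k].max(0))
"
```

```text
t 9.67 pos [0.5626 0.3468 0.1942] turn [-0.006 -0.007 -0.001] shift now [-0.427  0.024  0.941] shift in target axes [-0.423  0.021  0.942] F [-0.1 -0.7 -0.9] w -0.2 gf 0.0 q [ 0.51  0.26  1.67 -0.    1.21 -1.01]
pad 487 [0.6115566  0.34417342 0.0900883 ] [0.57408921 0.32023984 0.07555256] [0.64990894 0.37895424 0.0981519 ]
```

play_rows(moves=[[[0,0,0,-0.14,0.01,0.25,0],[0,0,0,-0.14,0.01,0.25,0],[0,0,0,-0.14,0,0.25,0],[0,0,0,0,0,0.15,0],[0,0,0,0,0,0,0]]])

```text
time: 10.13
tool_pos: [0.6006, 0.3438, 0.1042]
tcp_rot: [-0.071, -3.135, 0.006]
wrist_force: [-0.8, -0.7, -0.2]
width: 0.003
grip_force: 0.0
```

play_rows(moves=[[[0,0,0,0,0,0.08,0],[0,0,0,0,0,0.08,0],[0,0,0,0,0,0.08,0],[0,0,0,0,0,0.08,0],[0,0,0,0,0,0,0]]])

```text
time: 10.55
tool_pos: [0.6032, 0.3474, 0.0779]
tcp_rot: [0.069, 3.14, 0.003]
wrist_force: [-4.4, 0.4, 8.2]
width: -0.002
grip_force: 4.0
```

play_rows(moves=[[[0,0,0,0,0,0.08,0],[0,0,0,0,0,0.08,0],[0,0,0,0,0,0.06,0],[0,0,0,0,0,0.03,0],[0,0,0,0,0,0,0]]])

```text
time: 10.97
tool_pos: [0.6036, 0.3479, 0.0548]
tcp_rot: [0.069, 3.139, 0.003]
wrist_force: [-7.5, -0.4, 10.0]
width: -0.0
grip_force: 5.6
```

play_rows(moves=[[[0,0,0,0,0,0.03,0],[0,0,0,0,0,0.02,0],[0,0,0,0,0,0,0],[0,0,0,0,0,0,0]]])

```text
time: 11.3
tool_pos: [0.6038, 0.348, 0.0542]
tcp_rot: [0.069, 3.139, 0.004]
wrist_force: [-14.4, -4.3, 27.0]
width: -0.002
grip_force: 15.0
```

play_rows(moves=[[[0,0,0,0,0,0.01,0],[0,0,0,0,0,0,0],[0,0,0,0,0,0,0],[0,0,0,0,0,0,0],[0,0,0,0,0,0,0]]])

```text
time: 11.72
tool_pos: [0.6038, 0.348, 0.0541]
tcp_rot: [0.069, 3.139, 0.004]
wrist_force: [-15.5, -5.6, 31.4]
width: 0.002
grip_force: 17.1
```

play_rows(moves=[[[0,0,0,0,0,0,0],[0,0,0,0,0,0,0],[0,0,0,0,0,0,0],[0,0,0,0,0,0,0],[0,0,0,0,0,0,0]]])

```text
time: 12.13
tool_pos: [0.6038, 0.348, 0.0541]
tcp_rot: [0.069, 3.139, 0.004]
wrist_force: [-16.2, -4.2, 31.2]
width: 0.001
grip_force: 17.1
```

```bash
python3 -c "
from h import *
c=cam('top');P=cloud(c)
q=P[200:255,170:205].reshape(-1,3);k=(q[:,2]>.03)&(q[:,2]<.085)&(q[:,0]>.56)&(q[:,0]<.66)&(q[:,1]>.318)&(q[:,1]<.378);q=q[k];A=np.c_[q[:,:2],np.ones(len(q))]
w=np.linalg.lstsq(A,q[:,2],rcond=None)[0];print(len(q),np.median(q,0),'slope',w)
print(bot.read_state()['wrist_force'])"
```

```text
289 [0.59354626 0.34396298 0.04898976] slope [ 0.16953459 -0.02720216 -0.04413973]
[-16.08111311  -5.07504788  30.94695213]
```

It's at the stop: z holds at 54.1 mm while the force climbed to 31 N, and it was held for about 0.9 s. I'll let it up slowly.

play_rows(moves=[[[0,0,0,0,0,-0.06,0],[0,0,0,0,0,-0.08,0],[0,0,0,0,0,-0.08,0],[0,0,0,0,0,-0.08,0],[0,0,0,0,0,-0.08,0]]])

```text
time: 12.6
tool_pos: [0.6062, 0.3478, 0.088]
tcp_rot: [0.068, 3.133, 0.005]
wrist_force: [2.3, -1.4, 4.5]
width: -0.0
grip_force: 2.4
```

play_rows(moves=[[[0,0,0,0,0,-0.08,0],[0,0,0,0,0,-0.1,0],[0,0,0,0,0,-0.3,0],[0,0,0,0,0,-0.4,0],[0,0,0,0,0,-0.3,0]]])

```text
time: 13.02
tool_pos: [0.6038, 0.3467, 0.2046]
tcp_rot: [0.069, 3.139, 0.002]
wrist_force: [0.7, 0.1, -0.1]
width: -0.001
grip_force: 0.0
```

play_rows(moves=[[[0,0,0,0.3,0.2,0,0],[0,0,0,0.3,0.2,0,0],[0,0,0,0.2,0.2,0,0],[0,0,0,0,0.2,0,0],[0,0,0,0,0,0,0]]])

```text
time: 13.43
tool_pos: [0.526, 0.4336, 0.2029]
tcp_rot: [0.064, 3.139, 0.005]
wrist_force: [-0.6, 0.6, 0.6]
width: -0.003
grip_force: 0.0
```

```bash
python3 -c "
from h import *
tagcheck()
T=cam('top');S=cam('side');P=cloud(T)
q=P[205:250,170:205].reshape(-1,3);k=(q[:,2]>.03)&(q[:,2]<.11)&(q[:,0]<.65)&(q[:,1]>.32)&(q[:,1]<.376);print('pad',np.median(q[k],0),bot.read_state()['time'])
t=cv2.resize(T['image'][160:260,160:290,::-1],None,fx=3,fy=3,interpolation=cv2.INTER_CUBIC)
s=cv2.resize(S['image'][140:240,230:360,::-1],None,fx=3,fy=3,interpolation=cv2.INTER_CUBIC)
cv2.imwrite('pics/end.png',np.vstack([np.hstack([t,s]),cv2.resize(T['image'][160:340,:,::-1],(780,219))]))"
```

```text
top 628 ((-40.18798828125, 2.1201858520507812), (120.65245819091797, 51.097129821777344), 6.150918483734131) x -99.785675 17.411734
  top surface over bed (mm) [ 4.3  7.8 11.4]
side 399 ((-44.610450744628906, -0.26639366149902344), (111.4262466430664, 43.48291015625), 0.7977631092071533) x -100.17919 10.916859
  top surface over bed (mm) [ 6.3 10.6 14.4]
pad [0.6083356  0.34686028 0.08993331] 13.6333
```

View pics/end.png

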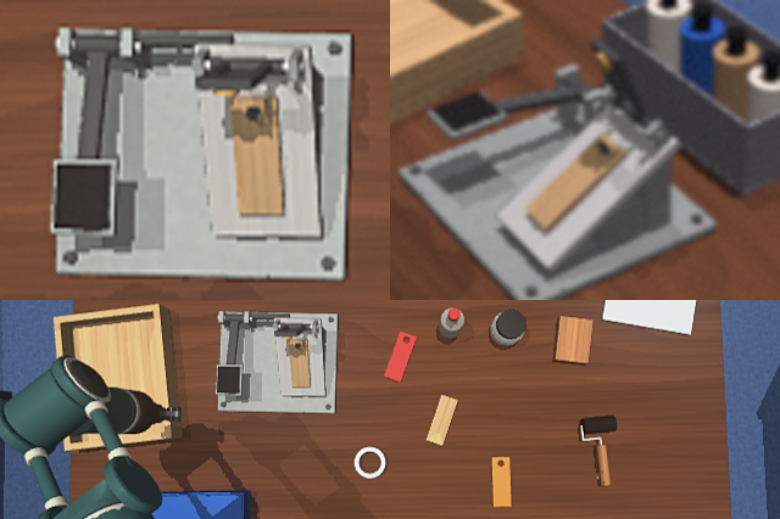

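The tag lies flat on the bed with the pin through its hole (crop (252,113)) and its tail straight down the slope. The treadle is back up (pad at 90 mm), the other things haven't moved, and the arm is clear.

```bash
python3 -c "
from h import *
print(bot.finish_job())"
```

```text
the job is handed in; nothing more can be done
None
```

The tag hangs flat on the pin with its tail straight down the slope; the treadle was pressed to its stop, held for about 0.9 s and let back up, nothing else was moved, and the job was handed in after about 14 s of robot time.

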